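# Swing the ball dish's spout over the cup

### The arm

A 6-joint arm with a two-finger parallel gripper is mounted at the origin on a cart in front of the work surface, level with it; the furniture and walls round the work are solid. World frame = base frame: x ahead of the robot, y to its left, z up, the work surface at z = 0. Lengths are in m, angles in rad, forces in N, time in s.
With the tool pointing down it reaches from about 0.425 to 0.925 m from the base axis. Payload 12.5 kg.
Tool frame: the origin (TCP) lies on the mounting face of the last link; the fingertips stand 173 mm ahead of it and the grasp point (between the pads) lies 155 mm ahead of it; z points along the fingers, y is the line along which they close (so a half turn about z gives the same grasp; the last joint's range is limited). The gripper opens to 85 mm and grips with 20 to 120 N. Pads are 22 mm wide; open, the fingers measure 114 mm over their backs; the gripper's body (76 mm by 85 mm) begins 54 mm behind the grasp point. The pads swing forward as they close: fully open they stand 13 mm farther back than shut.
Start: joints at [1.084, 0.491, 1.559, -0, 1.092, -0.106], TCP at [0.232, 0.58, 0.405] pointing down, gripper open.
Joint ranges: [-3.1, 3.1], [-0.84, 2.19], [0.05, 2.79], [-1.13, 4.28], [0.06, 2.93], [-2.69, 2.69]. Speed limits (rad/s): [2.22, 2.22, 2.79, 3.14, 3.14, 3.14].

### API

Orientations are given as a unit quaternion [w, x, y, z].
In Python, from plant import state, grab_frame, camera_model, finish_job gives the robot as it stands.
- The arm moves only by the shell command python3 -m handwheel 'ROWS'. ROWS is JSON, a list of rows, each a list of 7 numbers: the shift along the world's x, y, z in mm, then the turn, a rotation vector about the world's x, y, z in degrees, then the opening, from 0 (shut) to 1 (fully open). In form: [[x, y, z, ax, ay, az, gripper], ...]. A call has 1 to 12 rows; each row is the pose to reach, as a shift and turn from the pose commanded when the call began; what a row does not reach only later rows make up. A row lasts 1/12 s, in which the tool goes at most 41.7 mm and 7.16 degrees, less where a joint would pass 70% of its speed; a pose out of reach is approached as far as the arm can. A call with a gripper value outside its range is refused whole. The fingers move at their own pace and stop on an object; the grip force is fixed at half the most. Time passes only in rows, so rows that repeat a pose let the fingers close. It gives the time, the measured TCP pose, the force, the opening and the grip force at its end, in the units of the state.
- state(): the state, without advancing time (a new reading comes with each control period).
- grab_frame(name): name is "side" or "top"; returns (picture, depth): 400x640x3 uint8, red, green, blue; 400x640 float32, m along the optical axis (not along the pixel's ray), 0 where there is no reading.
- camera_model(name): a dict with "fovy" (degrees; the focal length in pixels is half the picture's height over the tangent of half this angle, whatever the lens; pixels are square), "cx", "cy" (the principal point, pixels), "position" and "orientation" of the camera in the world. Camera axes: x right, y down, z forward; pixel columns grow to the right and rows downward; lengths in m; the calibration is good to about 2 mm. A picture is of the moment at which its call begins. camera_model takes no time and is no camera call.
- finish_job(): hands the job in; it is judged then, once.
The state is a dict: "time": time; "joint_pos": joint angles; "joint_vel": joint speeds; "joint_efforts": joint torques, N m; "eef_pos": TCP position; "eef_rot": TCP orientation; "wrist_force": force on the tool from outside, world axes, zero at the start; "ft_torque": the same for the moment, N m; "width": finger opening in m; "finger_force": force on a finger pad.
Only numpy, scipy, OpenCV 4.12 (cv2) and the standard library are available. Lean on these libraries where they do the work, as an engineer would, in place of code of your own. Each camera call takes 0.05 s, during which the arm holds its last target. There are 200 camera calls.

### The job

A steel ball lies in the dished pan on the wooden stand, and a wood offcut covers the cup beside it. Lift the offcut off the cup and lay it gently on the bench, out of the way; then lift the pan by its handle just above the height of the cup and turn it a quarter turn above its stand, towards the cup, so that the spout's lip hovers over the cup's open mouth, close above the rim, ready for tipping. Keep the pan level and the ball inside the ring in the pan's middle all the time, leave the cup, tin, tape measure and screwdriver where they stand, and finish still holding the pan there in the gripper, the pan touching neither stand nor cup.

Things in the scene. Friction and masses are not known exactly. Their poses are not given: they have to be found in the camera images.
- stand: dark wooden round pedestal fixed to the bench, foot 104 mm and flat top 88 mm across, 40 mm high; origin centre of underside; its x axis points as the pan's spout does at the start; the cup stands on its +y or its -y side, 135 to 145 mm from its axis, within 5 mm of square to the spout, the stain tin likewise opposite
- dish: aluminium dished pan, 0.18-0.35 kg, balanced, loose on the stand, axis over the stand's; 124 mm across, rim 24 mm high, floor a 9 degree cone with a thin ring (22 mm radius) round its centre; origin centre of underside, x towards the spout (32 mm wide, to 140 mm from the centre, top 26 mm high); rear tab to 88 mm at -x; a fixed bail arches over it along y, with a level grip bar above the centre
- grip_bar (a point): centre of the bail's grip bar, 88 mm above the pan's underside; the bar is 10 mm thick (along the pan's x), 76 mm long (along y) and 18 mm high, to be pinched from above across its thickness
- dish_center (a point): point on the pan's axis 20 mm above its underside, about the height of the ball's centre
- spout_lip (a point): underside of the spout's outer end, 140 mm from the pan's axis along the pan's +x, 15 mm above the pan's underside
- ball_center (a point): centre of the loose steel ball, 22 mm in diameter, 44 g, which lies at the middle of the pan
- ball: the steel ball (its frame turns as it rolls; use the point ball_center)
- cup: pale tapered cup, open at the top, 104 mm high, 86 mm across the rim, about 0.15 kg, loose on the bench; origin centre of its underside
- cup_mouth (a point): centre of the cup's mouth, at the rim, 104 mm above the cup's underside
- offcut: plain wood offcut 38 x 160 x 19 mm (x, y, z), about 0.06 kg, lying flat and centred across the cup's rim; origin centre of its underside; y along its length
- stain_tin: printed round tin, 77 mm across and 77 mm high, origin centre of its underside; bystander
- tape_measure: yellow tape measure 39 x 91 x 62 mm, origin centre of its underside; bystander
- screwdriver: screwdriver with yellow handle, 27 x 165 x 26 mm, origin centre of its underside, length along y; bystander
Mind the look-alikes: they are no part of the job. Of the things shaped like the dish, the aluminium one is meant.

How it is judged:
On the way, in this order (a step that is already met when the one before it is completed fails the run):
1. the offcut is lifted off the cup in the fingers (contact force between offcut and the fingers above 0.3 N and contact force between offcut and cup below 0.05 N and height (world z) of offcut above 0.107 m), for 0.1 s.
2. the offcut is lowered to the bench in the fingers (its origin under 35 mm), not dropped (contact force between offcut and the fingers above 0.3 N and height (world z) of offcut below 0.035 m), for 0.05 s.
3. the offcut lies released on the bench (contact force between offcut and the fingers below 0.05 N and height (world z) of offcut below 0.03 m and linear speed of offcut below 0.03 m/s), for 0.2 s.
4. the pan is lifted clear of its stand in the fingers (contact force between dish and the fingers above 1 N and contact force between dish and stand below 0.05 N and height (world z) of dish above 0.06 m), for 0.1 s.
At the end, for the whole second after the job is handed in: Pan held still, level (0.12 rad), touching neither stand nor cup, centre 35 mm from the stand's axis at most, turned 90 deg (+-0.2 rad); lip within 25 mm of the cup mouth's centre, 2-60 mm above the rim; ball within 22 mm of pan centre; offcut released on the bench, off the cup; cup upright (contact force between dish and the fingers above 1 N and contact force between dish and stand below 0.05 N and contact force between each of dish, offcut and cup below 0.05 N and horizontal distance between dish and stand below 0.035 m and angle between the x axis of dish and the x axis of stand, either way round above 1.37 rad and horizontal distance between spout_lip and cup_mouth below 0.025 m and z of spout_lip in the frame of cup between 0.106 and 0.164 m and angle between dish's own z axis and vertical below 0.12 rad and horizontal distance between ball_center and dish_center below 0.022 m and distance between ball_center and dish_center below 0.024 m and linear speed of dish below 0.03 m/s and height (world z) of offcut below 0.03 m and contact force between offcut and the fingers below 0.05 N and angle between cup's own z axis and vertical below 0.1 rad); the arm keeps its last pose, push and grip.
It fails at once if the ball leaves the ring in the middle of the pan (22 mm from the centre) (horizontal distance between ball_center and dish_center above 0.022 m).
It fails at once if the pan is tilted by more than 0.2 rad (angle between dish's own z axis and vertical above 0.2 rad).
It fails at once if the cup is shifted by more than 30 mm or tipped (distance of cup from where it was at the start of the episode above 0.03 m or angle between cup's own z axis and vertical above 0.3 rad).
It fails at once if a bystander (tin, tape measure, screwdriver) is shifted by more than 30 mm (distance of any of stain_tin, tape_measure, screwdriver from where it was at the start of the episode above 0.03 m).
It also fails if it takes over 58 s, if anything falls off the work surface, if the arm or the gripper's body presses on something with over 40 N, if the wrist force passes 120 N, or if a joint passes its speed limit or range.

## Working session

There is one attempt and no reset: what is moved stays moved. The work goes in short steps, Python scripts to look and compute and a shell command to move; the robot and the scene stay as the last step left them, time stands still between calls to the robot, and variables do not carry over. Pictures are saved under pics/ and viewed, at most 10 in all, crops included, and the job is handed in when it is done.

```bash
mkdir -p pics; cat > h.py <<'E'
import numpy as np, cv2
from scipy.spatial.transform import Rotation as R
from plant import state, grab_frame, camera_model, finish_job
def cam(n):
    c=camera_model(n); f=200/np.tan(np.radians(c["fovy"])/2); q=np.array(c["orientation"])
    return c,f,R.from_quat(q[[1,2,3,0]]).as_matrix(),np.array(c["position"])
def cloud(n,d):
    c,f,Rm,p=cam(n); v,u=np.mgrid[:d.shape[0],:d.shape[1]]
    return np.stack([(u-c["cx"])/f*d,(v-c["cy"])/f*d,d],-1)@Rm.T+p
def onplane(n,u,v,z):
    c,f,Rm,p=cam(n); r=Rm@np.array([(u-c["cx"])/f,(v-c["cy"])/f,1]); return p+r*(z-p[2])/r[2]
def grab(n,name):
    im,d=grab_frame(n); np.savez(f"pics/{name}.npz",im=im,d=d); cv2.imwrite(f"pics/{name}.png",im[...,::-1]); return im,d
E
python3 - <<'E'
from h import *
for n in("top","side"): grab(n,n+"0"); print(camera_model(n))
print(state())
E
```

```text
{'fovy': 54.053539753069195, 'cx': 318.254468558488, 'cy': 200.8889318383846, 'position': array([ 0.36061998, -0.00575712,  1.2696767 ]), 'orientation': array([-0.07539439,  0.73953447, -0.66560429,  0.06614673])}
{'fovy': 45.88126779776603, 'cx': 320.1478582742648, 'cy': 199.72144368702737, 'position': array([ 0.08023772, -0.69855766,  0.90396874]), 'orientation': array([-0.39085578,  0.86214041, -0.29843125,  0.1220019 ])}
{'time': 0.1, 'joint_pos': array([ 1.08440523e+00,  4.91462390e-01,  1.55940053e+00,  5.36719332e-06,
        1.09170739e+00, -1.05625191e-01]), 'joint_vel': array([-0.0004532 , -0.00349811, -0.00178665, -0.00083683, -0.00061229,
        0.00118314]), 'joint_efforts': array([ 2.02015937e-03, -6.19449162e+01, -2.62022817e+01, -1.51866921e-04,
        2.88824252e-03, -5.79388961e-05]), 'eef_pos': array([0.23224479, 0.58020611, 0.40420487]), 'eef_rot': array([-1.44871297e-04,  1.89236134e-01,  9.81931488e-01, -4.66876137e-04]), 'wrist_force': array([ 0.11324692,  0.42414296, -0.24215031]), 'ft_torque': array([0.009687  , 0.00779137, 0.01641227]), 'finger_force': 0.0, 'width': 0.08522174667285061}
```

View pics/top0.png

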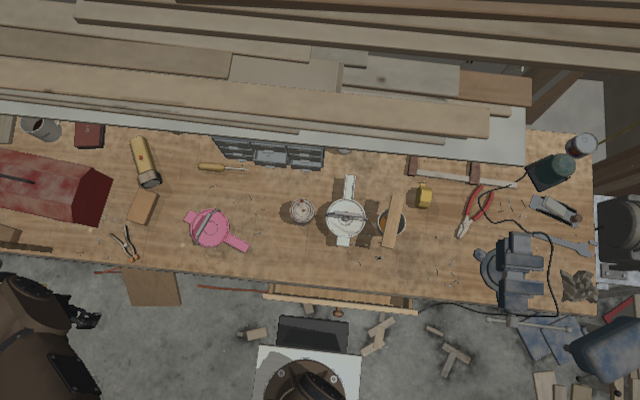

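View pics/side0.png

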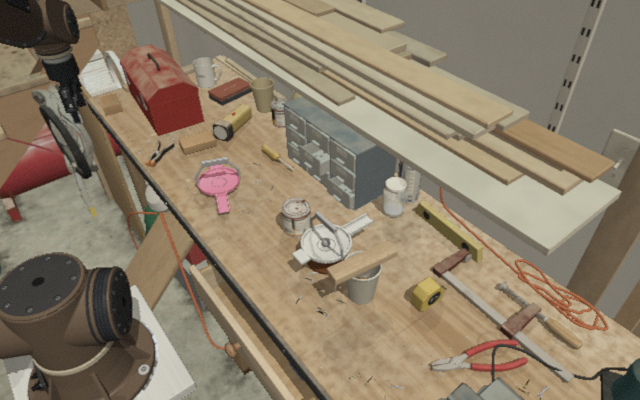

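```bash
python3 - <<'E'
from h import *
im=np.load("pics/top0.npz")["im"]
cv2.imwrite("pics/top0c.png",cv2.resize(im[160:270,270:450,::-1],None,fx=4.4,fy=4.4,interpolation=cv2.INTER_CUBIC))
d=np.load("pics/top0.npz")["d"];P=cloud("top",d)
for u,v in [(347,217),(348,182),(344,243),(347,213),(330,213),(365,213),(392,200),(388,240),(395,195),(302,211),(424,195),(300,250),(420,250),(380,145),(340,140),(270,150),(400,130),(440,110),(350,255)]: print(u,v,P[v,u].round(3))
E
```

```text
347 217 [ 0.563 -0.071  0.066]
348 182 [ 0.677 -0.065  0.056]
344 243 [ 0.482 -0.07   0.06 ]
347 213 [ 0.562 -0.066  0.139]
330 213 [ 0.562 -0.017  0.112]
365 213 [ 0.593 -0.132  0.002]
392 200 [ 0.617 -0.196  0.128]
388 240 [ 0.498 -0.193  0.123]
395 195 [ 0.635 -0.205  0.122]
302 211 [0.566 0.07  0.071]
424 195 [ 0.659 -0.307  0.059]
300 250 [0.45  0.066 0.003]
420 250 [ 0.492 -0.319 -0.005]
380 145 [ 0.72  -0.126  0.304]
340 140 [ 0.722 -0.022  0.305]
270 150 [0.729 0.182 0.144]
400 130 [ 0.712 -0.152  0.432]
440 110 [ 0.749 -0.228  0.475]
350 255 [ 0.452 -0.095  0.   ]
```

View pics/top0c.png

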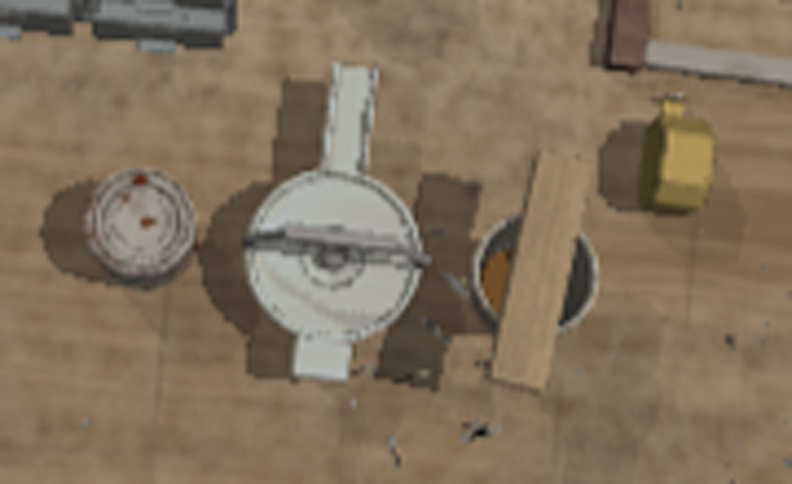

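```bash
python3 - <<'E'
from h import *
f=lambda x,y,z: onplane("top",270+x/4.4-.4,160+y/4.4-.4,z)
c=f(334.5,256.5,.064); s=f(355.5,67,.066); t=f(320.5,378,.06); m=f(536.5,272,.104); tin=f(141,224,.077)
print("pan",c,"spout",s,"tab",t,"cup",m,"tin",tin)
print("yaw s-t",np.degrees(np.arctan2(*(s-t)[[1,0]])),"s-c",np.degrees(np.arctan2(*(s-c)[[1,0]])),np.linalg.norm((s-c)[:2]),"cup dist",(m-c)[:2],np.linalg.norm((m-c)[:2]))
for n in("top","side"):
  d=np.load(f"pics/{n}0.npz")["d"];P=cloud(n,d)
  def sel(ctr,rx,ry,z0,z1): return P[(abs(P[...,0]-ctr[0])<rx)&(abs(P[...,1]-ctr[1])<ry)&(P[...,2]>z0)&(P[...,2]<z1)&(d>0)]
  o=sel(m,.12,.07,.114,.135); r=cv2.minAreaRect((o[:,:2]*1000).astype(np.float32)); print(n,"offcut",r,o[:,2].mean(),o[:,:2].mean(0),np.degrees(np.arctan2(*np.linalg.eigh(np.cov(o[:,:2].T))[1][:,1][::-1])),len(o))
  b=sel(c,.06,.07,.122,.15); r=cv2.minAreaRect((b[:,:2]*1000).astype(np.float32)); print(n,"bar",r,b.mean(0),b[:,2].max(),np.degrees(np.arctan2(*np.linalg.eigh(np.cov(b[:,:2].T))[1][:,1][::-1])),len(b))
  g=sel((.5,-.33),.1,.05,-.02,.02); print("bench",g[:,2].mean(),len(g), sel((.5,-.33),.11,.06,.012,.1)[:5])
E
```

```text
pan [ 0.55972252 -0.06722664  0.064     ] spout [ 0.69875927 -0.06955762  0.066     ] tab [ 0.47375916 -0.06554663  0.06      ] cup [ 0.5569011  -0.20314268  0.104     ] tin [0.56633037 0.07063474 0.077     ]
yaw s-t -1.021279843272264 s-c -0.9604826411164612 0.13905628900783015 cup dist [-0.00282142 -0.13591604] 0.13594531627996753
top offcut ((557.3980102539062, -203.6007843017578), (39.12179946899414, 161.19993591308594), 81.64630126953125) 0.12275528894535345 [ 0.5558462 -0.2026612] 171.87397443642507 710
top bar ((561.96240234375, -65.54800415039062), (86.31885528564453, 10.425373077392578), 88.86836242675781) [ 0.56135378 -0.066328    0.13464027] 0.1414506660527568 89.20626874168714 112
bench -0.00013091337269043027 1926 []
side offcut ((554.5482177734375, -204.60665893554688), (41.60287094116211, 160.49508666992188), 81.80813598632812) 0.12253242616641563 [ 0.55058427 -0.20670245] 171.81386250576287 1160
side bar ((559.7913818359375, -68.79411315917969), (80.92866516113281, 13.074041366577148), 89.30426025390625) [ 0.55760111 -0.07125806  0.13312342] 0.1414252992826981 89.27051665605087 193
bench 0.0006459358546870557 3943 []
```

```bash
python3 -m handwheel '[[260,-350,0,0,0,13.6,0.7],[260,-350,0,0,0,13.6,0.7],[260,-350,0,0,0,13.6,0.7],[260,-350,0,0,0,13.6,0.7],[260,-350,0,0,0,13.6,0.7],[260,-350,0,0,0,13.6,0.7],[260,-350,0,0,0,13.6,0.7],[260,-350,0,0,0,13.6,0.7],[260,-350,0,0,0,13.6,0.7],[260,-350,0,0,0,13.6,0.7],[260,-350,0,0,0,13.6,0.7],[260,-350,0,0,0,13.6,0.7]]'
python3 -m handwheel '[[65,-434,-40,0,0,0,0.7],[65,-434,-40,0,0,0,0.7],[65,-434,-40,0,0,0,0.7],[65,-434,-40,0,0,0,0.7],[65,-434,-40,0,0,0,0.7],[65,-434,-40,0,0,0,0.7],[65,-434,-40,0,0,0,0.7],[65,-434,-40,0,0,0,0.7],[65,-434,-40,0,0,0,0.7],[65,-434,-40,0,0,0,0.7],[65,-434,-40,0,0,0,0.7],[65,-434,-40,0,0,0,0.7]]'
python3 -c "
from h import *
s=state();q=s['eef_rot'];print(s['eef_pos'],R.from_quat(q[[1,2,3,0]]).as_matrix(),s['width'],s['joint_pos'])"
```

```text
time: 1.1
eef_pos: [0.4944, 0.2271, 0.4044]
eef_rot: [0.0, 0.074, 0.997, -0.0]
wrist_force: [-0.7, -0.2, -0.3]
width: 0.0596
finger_force: 0.0
time: 2.1
eef_pos: [0.5576, -0.2076, 0.3637]
eef_rot: [-0.0, 0.073, 0.997, -0.0]
wrist_force: [-0.6, 0.0, -1.0]
width: 0.0598
finger_force: 0.0
[ 0.55756093 -0.20758071  0.36367188] [[-9.89222312e-01  1.46420712e-01 -4.39659299e-04]
 [ 1.46420792e-01  9.89222385e-01 -1.55151779e-04]
 [ 4.12203387e-04 -2.17854864e-04 -9.99999891e-01]] 0.059827515217478026 [-4.67349722e-01  4.91884981e-01  1.68151697e+00 -4.08461303e-04
  9.68513352e-01 -1.89096553e+00]
```

```bash
python3 -m handwheel '[[0,0,-25,0,0,0,0.7],[0,0,-50,0,0,0,0.7],[0,0,-65,0,0,0,0.7],[0,0,-75,0,0,0,0.7],[0,0,-82,0,0,0,0.7],[0,0,-86,0,0,0,0.7],[0,0,-86,0,0,0,0.7],[0,0,-86,0,0,0,0.7]]'
python3 -c "
from h import *
im,d=grab('side','side1'); cv2.imwrite('pics/side1c.png',cv2.resize(im[130:330,250:450,::-1],None,fx=3,fy=3))"
```

```text
time: 2.77
eef_pos: [0.5575, -0.2036, 0.2793]
eef_rot: [0.0, 0.072, 0.997, -0.0]
wrist_force: [-0.6, 0.5, 0.5]
width: 0.0595
finger_force: 0.0
```

View pics/side1c.png

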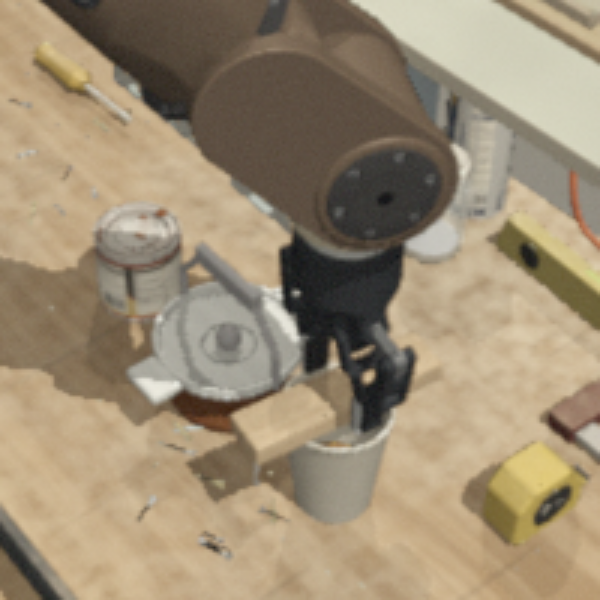

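The crop shows the fingers either side of the offcut (crop 330–390, 360–420), tips at rim height and clear of the pan. Close and lift.

```bash
python3 -m handwheel '[[0,0,0,0,0,0,0.3],[0,0,0,0,0,0,0.2],[0,0,0,0,0,0,0.1],[0,0,0,0,0,0,0],[0,0,0,0,0,0,0],[0,0,0,0,0,0,0],[0,0,0,0,0,0,0],[0,0,0,0,0,0,0]]'
python3 -m handwheel '[[0,0,5,0,0,0,0],[0,0,12,0,0,0,0],[0,0,20,0,0,0,0],[0,0,35,0,0,0,0],[0,0,50,0,0,0,0],[0,0,60,0,0,0,0],[0,0,60,0,0,0,0],[0,0,60,0,0,0,0]]'
```

```text
time: 3.48
eef_pos: [0.5573, -0.2039, 0.2795]
eef_rot: [0.001, 0.072, 0.997, -0.0]
wrist_force: [-0.6, -0.9, 6.1]
width: 0.0367
finger_force: 59.8
time: 4.15
eef_pos: [0.5572, -0.2037, 0.3392]
eef_rot: [0.001, 0.072, 0.997, -0.0]
wrist_force: [-0.4, -0.3, -0.9]
width: 0.037
finger_force: 60.0
```

```bash
python3 -m handwheel '[[-10,-25,0,0,0,0,0],[-22,-55,0,0,0,0,0],[-34,-82,0,0,0,0,0],[-46,-110,0,0,0,0,0],[-54,-130,0,0,0,0,0],[-57,-136,0,0,0,0,0],[-57,-136,-25,0,0,0,0],[-57,-136,-55,0,0,0,0],[-57,-136,-85,0,0,0,0],[-57,-136,-110,0,0,0,0],[-57,-136,-130,0,0,0,0],[-57,-136,-145,0,0,0,0]]'
python3 -m handwheel '[[0,0,-4,0,0,0,0],[0,0,-7,0,0,0,0],[0,0,-10,0,0,0,0],[0,0,-13,0,0,0,0],[0,0,-15,0,0,0,0],[0,0,-15,0,0,0,0],[0,0,-15,0,0,0,0]]'
python3 -c "
from h import *
im,d=grab('side','side2'); cv2.imwrite('pics/side2c.png',cv2.resize(im[200:380,250:490,::-1],None,fx=3.3,fy=3.3))"
```

```text
time: 5.15
eef_pos: [0.5, -0.3389, 0.191]
eef_rot: [-0.001, 0.072, 0.997, 0.001]
wrist_force: [0.5, -0.2, -0.4]
width: 0.0367
finger_force: 60.2
time: 5.73
eef_pos: [0.5003, -0.3398, 0.1792]
eef_rot: [0.0, 0.072, 0.997, -0.0]
wrist_force: [0.0, 0.9, 0.8]
width: 0.0366
finger_force: 60.2
```

View pics/side2c.png

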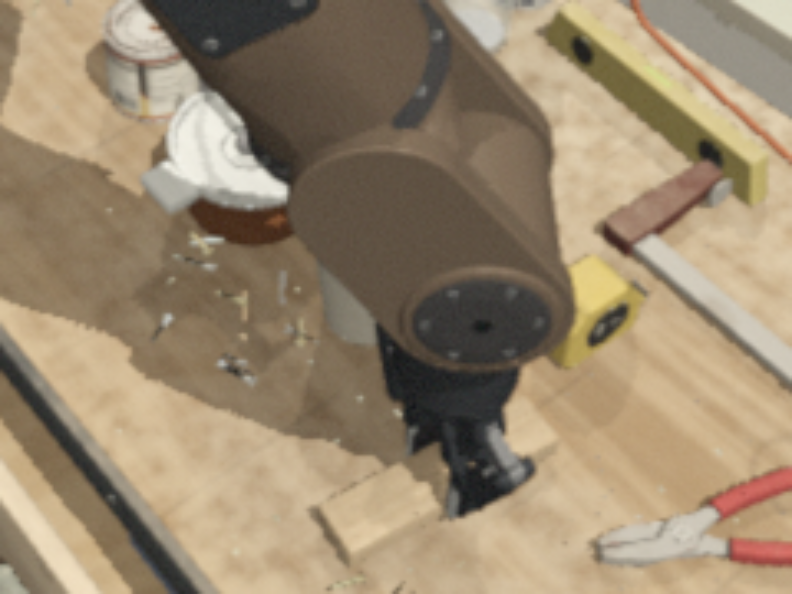

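The offcut (crop 320–550, 410–560) is just over the bench and clear of the tape and cup. Lower the last millimetres, open, rise.

```bash
python3 -m handwheel '[[0,0,-1,0,0,0,0],[0,0,-2,0,0,0,0],[0,0,-3,0,0,0,0],[0,0,-3,0,0,0,0],[0,0,-3,0,0,0,0.3],[0,0,-3,0,0,0,0.6],[0,0,-3,0,0,0,0.7],[0,0,-3,0,0,0,0.7],[0,0,-3,0,0,0,0.7],[0,0,-3,0,0,0,0.7]]'
python3 -m handwheel '[[0,0,5,0,0,0,0.7],[0,0,15,0,0,0,0.7],[0,0,35,0,0,0,0.7],[0,0,70,0,0,0,0.7],[0,0,110,0,0,0,0.7],[0,0,150,0,0,0,0.7],[0,0,185,0,0,0,0.7],[0,0,210,0,0,0,0.7],[0,0,220,0,0,0,0.7],[0,0,220,0,0,0,0.7]]'
```

```text
time: 6.62
eef_pos: [0.5003, -0.3398, 0.1756]
eef_rot: [-0.0, 0.072, 0.997, 0.0]
wrist_force: [-0.2, -0.7, 0.1]
width: 0.06
finger_force: 0.0
time: 7.45
eef_pos: [0.5001, -0.3395, 0.399]
eef_rot: [0.002, 0.072, 0.997, -0.001]
wrist_force: [0.1, -0.7, 0.3]
width: 0.0604
finger_force: 0.0
```

```bash
python3 -m handwheel '[[61,273,-20,0,0,-82.7,0.5],[61,273,-20,0,0,-82.7,0.5],[61,273,-20,0,0,-82.7,0.5],[61,273,-20,0,0,-82.7,0.5],[61,273,-20,0,0,-82.7,0.5],[61,273,-20,0,0,-82.7,0.5],[61,273,-20,0,0,-82.7,0.5],[61,273,-20,0,0,-82.7,0.5],[61,273,-20,0,0,-82.7,0.5],[61,273,-20,0,0,-82.7,0.5],[61,273,-20,0,0,-82.7,0.5],[61,273,-20,0,0,-82.7,0.5]]'
python3 -m handwheel '[[0,0,0,0,0,0,0.5],[0,0,0,0,0,0,0.5],[0,0,0,0,0,0,0.5]]'
python3 - <<'E'
from h import *
s=state();q=s['eef_rot'];print(s['eef_pos'],R.from_quat(q[[1,2,3,0]]).as_matrix()[:,1],s['width'],s['joint_pos'])
im,d=grab('side','side3'); cv2.imwrite('pics/side3c.png',cv2.resize(im[150:370,250:490,::-1],None,fx=2.7,fy=2.7))
P=cloud('side',d)
def sel(x,y,rx,ry,z0,z1): return P[(abs(P[...,0]-x)<rx)&(abs(P[...,1]-y)<ry)&(P[...,2]>z0)&(P[...,2]<z1)&(d>0)]
o=sel(.5,-.34,.12,.07,.012,.03);print("offcut",cv2.minAreaRect((o[:,:2]*1000).astype(np.float32)),o[:,2].mean())
r=sel(.557,-.204,.07,.06,.098,.11); (x,y),rad=cv2.minEnclosingCircle((r[:,:2]*1000).astype(np.float32));print("cup",x,y,rad)
b=sel(.56,-.067,.06,.07,.122,.145); print("bar",cv2.minAreaRect((b[:,:2]*1000).astype(np.float32)))
E
```

```text
time: 8.45
eef_pos: [0.561, -0.0665, 0.374]
eef_rot: [-0.001, 0.715, 0.699, -0.001]
wrist_force: [0.1, -0.5, 0.3]
width: 0.0433
finger_force: 0.0
time: 8.7
eef_pos: [0.5612, -0.0668, 0.375]
eef_rot: [-0.001, 0.711, 0.703, -0.0]
wrist_force: [-1.0, 0.3, -0.1]
width: 0.0429
finger_force: 0.0
[ 0.5611759  -0.06680613  0.37496885] [ 0.99992591 -0.01211699 -0.00116133] 0.042917375292730583 [-2.35363903e-01  4.39077454e-01  1.74266255e+00  3.15658581e-06
  9.61044122e-01 -2.23248267e-01]
offcut ((498.34808349609375, -339.3765869140625), (41.39960479736328, 161.58343505859375), 81.86376953125) 0.01929711561487522
cup 554.775146484375 -204.8523406982422 44.46536636352539
bar ((559.5670776367188, -70.70405578613281), (78.8608169555664, 11.622615814208984), 88.93708038330078)
```

View pics/side3c.png

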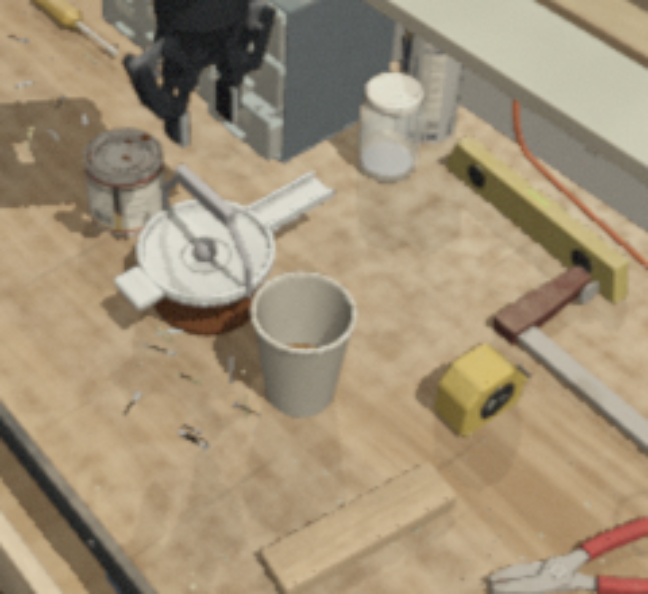

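Offcut lies flat on the bench, cup (crop 303,295 at the mouth) unmoved, ball (205,250) in the ring. Descend on the bar and close.

```bash
python3 -m handwheel '[[0,0,-20,0,0,0,0.5],[0,0,-45,0,0,0,0.5],[0,0,-62,0,0,0,0.45],[0,0,-75,0,0,0,0.4],[0,0,-84,0,0,0,0.4],[0,0,-90,0,0,0,0.4],[0,0,-94,0,0,0,0.4],[0,0,-94,0,0,0,0.4],[0,0,-94,0,0,0,0.35]]'
python3 -m handwheel '[[0,0,0,0,0,0,0.3],[0,0,0,0,0,0,0.26],[0,0,0,0,0,0,0.22],[0,0,0,0,0,0,0.19],[0,0,0,0,0,0,0.17],[0,0,0,0,0,0,0.15],[0,0,0,0,0,0,0.13],[0,0,0,0,0,0,0.11],[0,0,0,0,0,0,0.09],[0,0,0,0,0,0,0.07],[0,0,0,0,0,0,0.05],[0,0,0,0,0,0,0.03]]'
python3 -m handwheel '[[0,0,0,0,0,0,0],[0,0,0,0,0,0,0],[0,0,0,0,0,0,0],[0,0,0,0,0,0,0]]'
python3 - <<'E'
from h import *
im,d=grab('side','side4'); cv2.imwrite('pics/side4c.png',cv2.resize(im[170:300,260:400,::-1],None,fx=4,fy=4))
E
```

```text
time: 9.5
eef_pos: [0.5614, -0.0668, 0.2821]
eef_rot: [0.0, 0.713, 0.702, 0.0]
wrist_force: [0.9, -0.1, 0.0]
width: 0.0296
finger_force: 0.0
time: 10.5
eef_pos: [0.5612, -0.0668, 0.2818]
eef_rot: [-0.0, 0.713, 0.701, -0.0]
wrist_force: [-2.4, 0.2, 4.3]
width: 0.0088
finger_force: 58.9
time: 10.83
eef_pos: [0.5612, -0.0667, 0.2818]
eef_rot: [-0.0, 0.713, 0.701, 0.0]
wrist_force: [-3.8, 0.6, 4.5]
width: 0.0091
finger_force: 59.1
```

View pics/side4c.png

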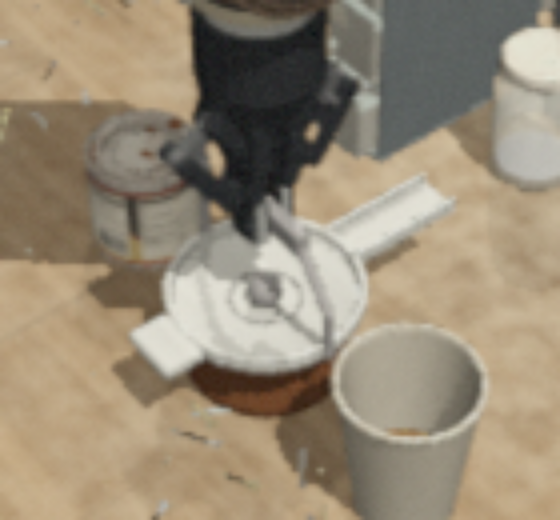

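Bar is pinched near its middle, ball in the ring (crop 263,290). Lift gently.

```bash
python3 -m handwheel '[[0,0,1,0,0,0,0],[0,0,2,0,0,0,0],[0,0,4,0,0,0,0],[0,0,7,0,0,0,0],[0,0,11,0,0,0,0],[0,0,16,0,0,0,0],[0,0,21,0,0,0,0],[0,0,26,0,0,0,0],[0,0,31,0,0,0,0],[0,0,36,0,0,0,0],[0,0,41,0,0,0,0],[0,0,46,0,0,0,0]]'
python3 -m handwheel '[[0,0,5,0,0,0,0],[0,0,10,0,0,0,0],[0,0,15,0,0,0,0],[0,0,20,0,0,0,0],[0,0,24,0,0,0,0],[0,0,27,0,0,0,0],[0,0,29,0,0,0,0],[0,0,29,0,0,0,0],[0,0,29,0,0,0,0]]'
python3 - <<'E'
from h import *
im,d=grab('side','side5'); cv2.imwrite('pics/side5c.png',cv2.resize(im[150:300,250:430,::-1],None,fx=4,fy=4))
E
```

```text
time: 11.88
eef_pos: [0.5612, -0.0668, 0.3283]
eef_rot: [0.0, 0.713, 0.701, 0.0]
wrist_force: [0.3, 0.7, -4.1]
width: 0.0092
finger_force: 58.4
time: 12.63
eef_pos: [0.5612, -0.0667, 0.3567]
eef_rot: [0.0, 0.713, 0.701, 0.0]
wrist_force: [-0.0, 0.3, -3.6]
width: 0.0091
finger_force: 58.4
```

View pics/side5c.png

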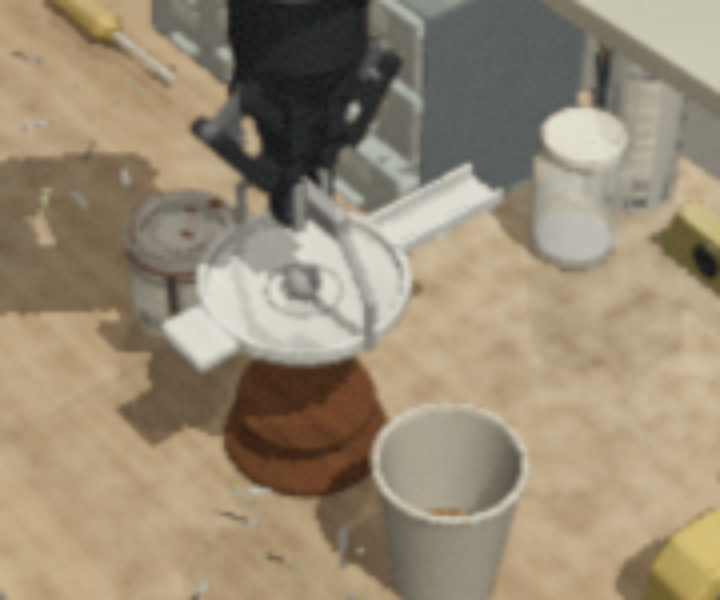

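```bash
python3 -m handwheel '[[0,0,0,0,0,-0.5,0],[0,0,0,0,0,-1.5,0],[0,0,0,0,0,-3,0],[0,0,0,0,0,-5,0],[0,0,0,0,0,-7.5,0],[0,0,0,0,0,-10,0],[0,0,0,0,0,-12.5,0],[0,0,0,0,0,-15,0],[0,0,0,0,0,-17.5,0],[0,0,0,0,0,-20,0],[0,0,0,0,0,-22.5,0],[0,0,0,0,0,-25,0]]'
python3 -m handwheel '[[0,0,0,0,0,-2.5,0],[0,0,0,0,0,-5,0],[0,0,0,0,0,-7.5,0],[0,0,0,0,0,-10,0],[0,0,0,0,0,-12.5,0],[0,0,0,0,0,-15,0],[0,0,0,0,0,-17.5,0],[0,0,0,0,0,-20,0],[0,0,0,0,0,-22.5,0],[0,0,0,0,0,-25,0],[0,0,0,0,0,-27.5,0],[0,0,0,0,0,-30,0]]'
python3 -m handwheel '[[0,0,0,0,0,-2.5,0],[0,0,0,0,0,-5,0],[0,0,0,0,0,-7.5,0],[0,0,0,0,0,-10,0],[0,0,0,0,0,-12.5,0],[0,0,0,0,0,-15,0],[0,0,0,0,0,-17.5,0],[0,0,0,0,0,-20,0],[0,0,0,0,0,-22.5,0],[0,0,0,0,0,-24.5,0],[0,0,0,0,0,-26,0],[0,0,0,0,0,-27,0]]'
python3 -m handwheel '[[0,0,0,0,0,-2,0],[0,0,0,0,0,-4,0],[0,0,0,0,0,-6,0],[0,0,0,0,0,-8,0],[-1,1,0,0,0,-9,0],[-1,2,0,0,0,-9,0],[-1,2,0,0,0,-9,0],[-1,2,0,0,0,-9,0],[-1,2,0,0,0,-9,0]]'
python3 - <<'E'
from h import *
s=state();q=s['eef_rot'];print(s['eef_pos'],R.from_quat(q[[1,2,3,0]]).as_matrix()[:,1])
im,d=grab('side','side6'); im2,d2=grab('top','top6')
a=cv2.resize(im[150:300,260:400,::-1],None,fx=3.7,fy=3.7)[:,:400*2]; b=cv2.resize(im2[170:270,290:430,::-1],None,fx=5,fy=5)
cv2.imwrite('pics/side6c.png',a);cv2.imwrite('pics/top6c.png',b)
P=cloud('top',d2)
m=(abs(P[...,0]-.557)<.05)&(P[...,1]<-.15)&(P[...,1]>-.25)&(P[...,2]>.115)&(P[...,2]<.16)&(d2>0);print(P[m].min(0),P[m].max(0),P[m].mean(0))
E
```

```text
time: 13.68
eef_pos: [0.5613, -0.0667, 0.3566]
eef_rot: [-0.0, 0.849, 0.529, -0.0]
wrist_force: [0.7, 0.5, -3.3]
width: 0.0089
finger_force: 58.4
time: 14.68
eef_pos: [0.5613, -0.0668, 0.3566]
eef_rot: [-0.0, 0.957, 0.292, -0.0]
wrist_force: [0.8, -0.5, -3.5]
width: 0.0088
finger_force: 58.4
time: 15.68
eef_pos: [0.5613, -0.0668, 0.3566]
eef_rot: [0.0, 0.998, 0.061, -0.0]
wrist_force: [-0.0, 0.4, -2.5]
width: 0.0088
finger_force: 58.4
time: 16.43
eef_pos: [0.5603, -0.0647, 0.3567]
eef_rot: [0.0, 1.0, -0.016, 0.0]
wrist_force: [-1.0, -1.4, -3.7]
width: 0.0091
finger_force: 58.4
[ 0.56029122 -0.0647241   0.35672537] [-3.28773366e-02 -9.99459388e-01  1.13397261e-04]
[ 0.54015366 -0.20361381  0.12648265] [ 0.57317564 -0.16330443  0.14534021] [ 0.5563744  -0.1850877   0.13520328]
```

View pics/side6c.png

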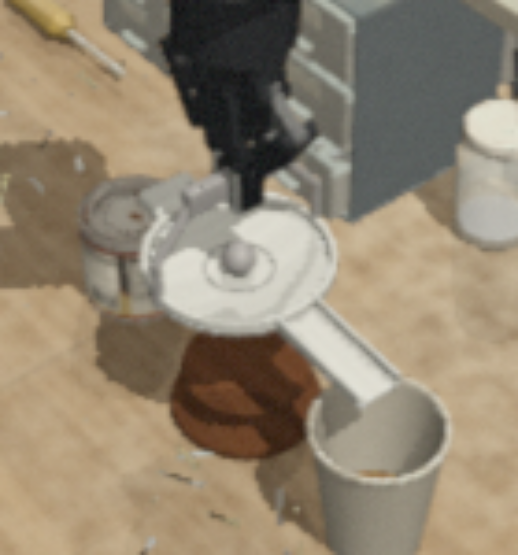

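View pics/top6c.png

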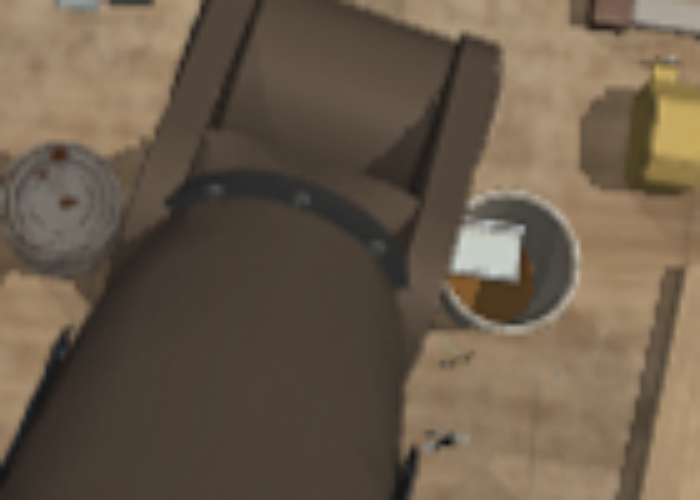

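The lip's end (top crop 522,250) sits over the mouth's centre (513,262), about 26 mm above the rim, and the ball is inside the ring (side crop 238,258). Settle and hand in.

```bash
python3 -m handwheel '[[0,0,0,0,0,0,0],[0,0,0,0,0,0,0],[0,0,0,0,0,0,0],[0,0,0,0,0,0,0],[0,0,0,0,0,0,0],[0,0,0,0,0,0,0]]'
python3 -c "
from plant import *
print(finish_job())"
```

```text
time: 17.03
eef_pos: [0.5603, -0.0648, 0.3567]
eef_rot: [0.0, 1.0, -0.017, -0.0]
wrist_force: [0.5, -0.3, -3.6]
width: 0.0094
finger_force: 58.4
the job is handed in; nothing more can be done
None
```

I handed the job in at about 17 s. The offcut lies on the bench clear of the cup, and the gripper holds the pan level a quarter turn round, its lip about 26 mm above the rim near the cup mouth's centre and the ball in the ring; the hand-in returned no verdict.

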